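# Slide the standing film roll into the empty pocket

### The job

Push the standing black film roll along the bench, low down near its foot so that it slides and does not tip over, through the open front of the empty yellow-floored pocket until its whole foot is inside, upright. Only push it, gently: do not grip, squeeze, lift or topple it. Leave the blue roll, the carton and the tape roll as they are, and finish with your hand off everything.

Things in the scene. Friction and masses are not known exactly. Their poses are not given: they have to be found in the camera images.
- black_roll: Tall roll of black stretch film standing on the bench: upright cylinder, diameter 60 mm, height 240 mm, 0.4 to 0.65 kg, brown core ring in its top. Origin: centre of its foot; z up its axis. Slides at about 2 to 5 N. Pushed up to 30 mm above the bench it slides; above 40 to 60 mm it tips over. Fingertips 40 mm apart across the push cradle it; lean the tool so its body clears the roll.
- free_pocket: Fixed pocket: yellow floor patch 100 (x) x 90 (y) mm level with the bench, steel walls 6 mm thick, 30 mm high at its back and both sides, open (the mouth) towards the robot. Origin: centre of the floor. x: mouth (-50 mm) to inner face of back wall (+50 mm); y: to the left wall (inner faces +-45 mm); z up; yaw up to 0.25 rad. This one is empty: the black roll goes here. Left or right of the other.
- taken_pocket: Fixed pocket: yellow floor patch 100 (x) x 90 (y) mm level with the bench, steel walls 6 mm thick, 30 mm high at its back and both sides, open (the mouth) towards the robot. Origin: centre of the floor. x: mouth (-50 mm) to inner face of back wall (+50 mm); y: to the left wall (inner faces +-45 mm); z up; yaw up to 0.25 rad. This one already holds the blue roll.
- blue_roll: Roll of blue film, 60 mm in diameter, 240 mm tall, standing loose in the other pocket; leave it. Origin: centre of its foot, z up.
- carton: Small closed brown carton, 90 (x) x 60 (y) x 65 (z) mm, loose on the bench at one side; leave it. Origin: centre of its underside.
- tape: Roll of brown packing tape lying flat, 100 mm outside and 76 mm inside diameter, 48 mm high, loose on the bench at one side; leave it. Origin: centre of its underside.

How it is judged:
At the end, for the whole second after the job is handed in: The black roll stands upright (0.05 rad) and at rest on the bench in the empty pocket, its whole foot past the mouth (centre at most 22 mm short of the pocket centre) and between the walls; the blue roll, carton and tape are upright (0.1 rad) and within 25 mm of their starts (x of black_roll in the frame of free_pocket between -0.022 and 0.026 m and y of black_roll in the frame of free_pocket between -0.02 and 0.02 m and height (world z) of black_roll below 0.004 m and angle between black_roll's own z axis and vertical below 0.05 rad and linear speed of black_roll below 0.02 m/s and distance of each of blue_roll, carton, tape from where it was at the start of the episode below 0.025 m and angle between each of blue_roll, carton, tape's own z axis and vertical below 0.1 rad); the robot touches nothing.
It fails at once if the black roll is toppled (leans more than 0.3 rad) (angle between black_roll's own z axis and vertical above 0.3 rad).
It fails at once if the black roll is lifted off the bench (foot centre more than 15 mm up) (height (world z) of black_roll above 0.015 m).
It fails at once if the black roll is gripped, squeezed or shoved hard (more than 36 N between fingers and roll) (contact force between the fingers and black_roll above 36 N).
It fails at once if the blue roll, the carton or the tape roll is moved more than 25 mm (distance of any of blue_roll, carton, tape from where it was at the start of the episode above 0.025 m).
It also fails if it takes over 72 s, if anything falls off the work surface, if the arm or the gripper's body presses on something with over 40 N, if the wrist force passes 120 N, or if a joint passes its speed limit or range.

### The arm

A 6-joint arm with a two-finger parallel gripper is mounted at the origin on the work surface. World frame = base frame: x ahead of the robot, y to its left, z up, the work surface at z = 0. Lengths are in m, angles in rad, forces in N, time in s.
With the tool pointing down it reaches from about 0.225 to 0.725 m from the base axis. Payload 3.1 kg.
Tool frame: the origin (TCP) lies at the very end of the fingers, on their centre line; the grasp point (between the pads) lies 19 mm behind it; z points along the fingers, y is the line along which they close (so a half turn about z gives the same grasp; the last joint's range is limited). The gripper opens to 85 mm and grips with 20 to 120 N. Pads are 22 mm wide; open, the fingers measure 114 mm over their backs; the gripper's body (76 mm by 85 mm) begins 54 mm behind the grasp point. The pads swing forward as they close: fully open they stand 13 mm farther back than shut.
Start: joints at [-0.128, 0.048, 0.099, 1.622, 0, 1.443], TCP at [0.525, -0, 0.21] pointing down, gripper open.
Joint ranges: [-2.91, 2.91], [-0.99, 1.94], [-1.21, 1.42], [-2.12, 2.29], [-1.49, 1.47], [-3.14, 3.14]. Speed limits (rad/s): [2.79, 2.79, 3.14, 3.14, 3.14, 3.14].

### API

Orientations are given as a unit quaternion [x, y, z, w].
In Python, from cell import ctrl, cams, order gives the robot as it stands.
- The arm moves only by the tool drive_tool, never from a script. Its argument "plan" is a list of rows, each a list of 2 entries, a list of its own where there are three numbers: the shift along the world's x, y, z in cm, then the turn, a rotation vector about the world's x, y, z in rad. A call has 1 to 5 rows; each row is the pose to reach, as a shift and turn from the pose commanded when the call began; what a row does not reach only later rows make up. A row lasts 1/12 s, in which the tool goes at most 41.7 mm and 7.16 degrees, less where a joint would pass 70% of its speed; a pose out of reach is approached as far as the arm can. A call with a gripper value outside its range is refused whole. "fingers" is the finger opening in cm, from 0 to 8.54, set as the call begins (left out, the last holds). The fingers move at their own pace and stop on an object; "force" is the grip in N (left out, the last holds). Time passes only in rows, so rows that repeat a pose let the fingers close. It gives the time, the measured TCP pose, the force, the opening and the grip force at its end, in the units of the state.
- ctrl.read_state(): the state, without advancing time (a new reading comes with each control period).
- cams.read_camera(name): name is "scene" or "side" or "wrist"; returns the picture (384x512x3 uint8, blue, green, red); there is no depth.
- cams.camera_model(name): a dict with "K" (3x3 intrinsics, pixels), "R" (3x3) and "t" (3): a world point X has camera coordinates R X + t. Camera axes: x right, y down, z forward; pixel columns grow to the right and rows downward; lengths in m; the calibration is good to about 2 mm. The wrist camera is an equidistant fisheye: a pixel r from the principal point sees the ray r / f radians off the axis. A picture is of the moment at which its call begins: read the wrist's pose just before it. camera_model takes no time and is no camera call; for the wrist camera it gives the pose at the moment of the call.
- order.finish_job(): hands the job in; it is judged then, once.
The state is a dict: "time_s": time; "qpos": joint angles; "qd": joint speeds; "effort": joint torques, N m; "position": TCP position; "ee_rot": TCP orientation; "contact_force": force on the tool from outside, world axes, zero at the start; "torque": the same for the moment, N m; "opening": opening from 0.0 (shut) to 1.0 (fully open); "grip_force": force on a finger pad.
Only numpy, scipy, OpenCV 4.12 (cv2) and the standard library are available. Lean on these libraries where they do the work, as an engineer would, in place of code of your own. Each camera call takes 0.05 s, during which the arm holds its last target. There are 200 camera calls.

## Working session

There is one attempt and no reset: what is moved stays moved. The work goes in short steps, Python scripts to look and compute and a tool call to move; the robot and the scene stay as the last step left them, time stands still between calls to the robot, and variables do not carry over. Pictures are saved under pics/ and viewed, at most 10 in all, crops included, and the job is handed in when it is done.

Besides the shell and the picture viewer there is one more tool, called after "Emit:" as a command line: name --argument value ..., lists and objects as JSON in quotes. drive_tool: Moves the arm, as the interface text tells. Its arguments: {"type":"object","properties":{"plan":{"type":"array"},"fingers":{"type":"number"},"force":{"type":"number"}},"required":["plan"]}

```bash
mkdir -p pics; cat > h.py <<'E'
import numpy as np,cv2
from cell import ctrl,cams,order
def ray(m,uv,z):
    K,R,t=[np.array(m[k],float) for k in "KRt"]
    d=R.T@np.linalg.solve(K,[uv[0],uv[1],1.]); c=-R.T@t
    return c+d*(z-c[2])/d[2]
def proj(m,X):
    p=np.array(m["K"])@(np.array(m["R"])@np.array(X,float)+np.array(m["t"])); return p[:2]/p[2]
E
python3 - <<'E'
from h import *
a=[cams.read_camera(n) for n in("scene","side")]
for n,i in zip(("scene","side"),a):
    cv2.imwrite(f"pics/{n}0.png",i); m=cams.camera_model(n); print(n,-np.array(m["R"]).T@m["t"],np.array(m["K"])[0,0])
s=ctrl.read_state();print(s["time_s"],s["position"],s["ee_rot"],s["opening"])
E
```

```text
scene [1.23931741 0.02381894 0.43778323] 357.4677345426554
side [ 0.09421934 -0.56851486  0.51272357] 355.18976124072276
0.1 [5.24399341e-01 9.64737866e-05 2.09189611e-01] [ 7.07089156e-01  7.07123564e-01 -6.45775303e-04 -8.79217940e-04] 1.0005993070124872
```

View pics/scene0.png

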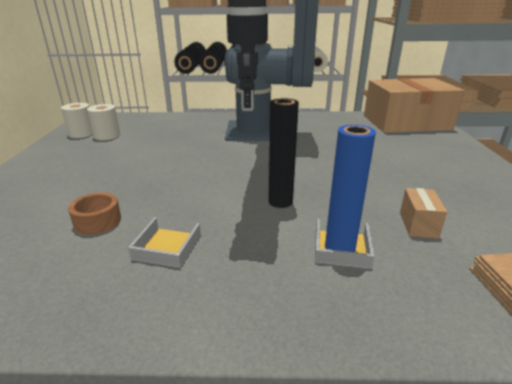

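View pics/side0.png

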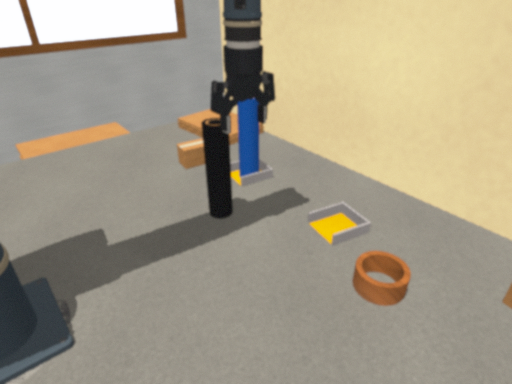

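The scene view looks back at the robot, so +y is to the right. The black roll's foot is at about (282,205), the blue roll is in the right-hand pocket at (345,245), and the empty pocket is at (167,243). In the side view the black foot is at about (220,215) and the empty pocket at (340,223).

```bash
python3 - <<'E'
from h import *
out=[]
for n,(x,y,w,h) in (("scene",(120,210,90,60)),("side",(295,190,90,60))):
    i=cv2.imread(f"pics/{n}0.png"); c=cv2.resize(i[y:y+h,x:x+w],None,fx=8,fy=8,interpolation=cv2.INTER_CUBIC)[:, :720]
    out.append(cv2.resize(c,None,fx=.62,fy=.62))
cv2.imwrite("pics/crop.png",np.vstack(out))
E
cat > roll.py <<'E'
from h import *
def axis(imgs,z=0.02):
    # black roll: mid-column of the dark blob near the foot gives one bearing plane per view
    A=[];b=[]
    for n,box in imgs.items():
        x0,y0,x1,y1=box[1]; i=box[0]; m=cams.camera_model(n)
        g=i[y0:y1,x0:x1].max(2)<45
        rows=[]
        for r in range(g.shape[0]):
            c=np.flatnonzero(g[r])
            if len(c)>12: rows.append((r+y0+.0,c.min()+x0,c.max()+x0))
        rows=np.array(rows); print(n,rows[::max(1,len(rows)//6)].tolist(),rows[-1])
        fit=np.polyfit(rows[:,0],(rows[:,1]+rows[:,2])/2,1); ve=rows[-1,0]-6; u=np.polyval(fit,ve)
        c=-np.array(m["R"]).T@m["t"]; p=ray(m,(u,ve),z)
        d=(p-c)[:2]; nrm=np.array([-d[1],d[0]])/np.hypot(*d); A.append(nrm); b.append(nrm@c[:2])
        bot=ray(m,(np.polyval(fit,rows[-1,0]),rows[-1,0]),0); print(n,"near foot edge+30mm",bot[:2]+d/np.hypot(*d)*.03)
    return np.linalg.solve(A,b)
E
python3 - <<'E'
from roll import *
print(axis({"scene":(cv2.imread("pics/scene0.png"),(262,115,305,215)),"side":(cv2.imread("pics/side0.png"),(200,135,240,225))}))
E
```

```text
scene [[115.0, 270.0, 296.0], [130.0, 270.0, 295.0], [145.0, 270.0, 295.0], [160.0, 270.0, 293.0], [175.0, 269.0, 293.0], [190.0, 269.0, 292.0], [205.0, 272.0, 289.0]] [206. 275. 287.]
scene near foot edge+30mm [0.49033174 0.07426261]
side [[135.0, 204.0, 227.0], [148.0, 205.0, 228.0], [161.0, 206.0, 228.0], [174.0, 207.0, 228.0], [187.0, 209.0, 229.0], [200.0, 210.0, 230.0], [213.0, 211.0, 230.0]] [216. 213. 227.]
side near foot edge+30mm [0.50258101 0.0835002 ]
[0.49654365 0.07381732]
```

View pics/crop.png

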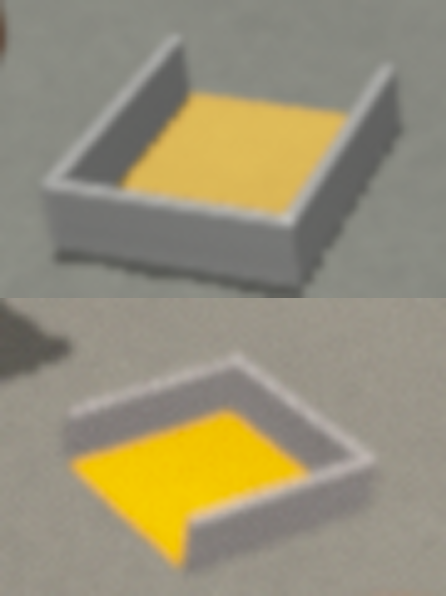

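The upper half is the scene view, with the back wall nearest the camera. The lower half is the side view, with the mouth at lower left. Next I cast the rim corners (z = 0.03) and floor corners (z = 0) and fit the known layout.

```bash
cat > pk.py <<'E'
from h import *
L=[("scene",46,185,.03,56,-51),("scene",295,220,.03,56,51),("scene",175,38,.03,-50,-48),("scene",390,68,.03,-50,48),("scene",190,94,0,-50,-45),
("side",238,57,.03,56,50),("side",372,160,.03,56,-51),("side",190,224,.03,-50,-48),("side",72,114,.03,-50,48),("side",72,165,0,-50,45),("side",185,269,0,-50,-45),("side",232,113,0,50,45)]
o={"scene":(120,210),"side":(295,190)}
P=np.array([ray(cams.camera_model(n),((x+.5)/4.96-.5+o[n][0],(y+.5)/4.96-.5+o[n][1]),z)[:2] for n,x,y,z,*_ in L]);Q=np.array([l[4:] for l in L])/1e3
def fit(P,Q):
    p,q=P-P.mean(0),Q-Q.mean(0); a=np.arctan2((q[:,0]*p[:,1]-q[:,1]*p[:,0]).sum(),(p*q).sum())
    R=np.array([[np.cos(a),-np.sin(a)],[np.sin(a),np.cos(a)]]);t=P.mean(0)-R@Q.mean(0)
    return a,t,(P-Q@R.T-t)*1e3
for s in (slice(0,5),slice(5,12),slice(0,12)):
    a,t,r=fit(P[s],Q[s]);print(a,t,np.round(r,1).tolist())
E
python3 pk.py; python3 - <<'E'
from h import *
# roll top ring centre check at z=.24, both views; other things
for n,uv,z in(("scene",(285,102),.24),("scene",(357,131),.24),("scene",(345,250),0),("scene",(95,222),.0),("side",(381,283),.0)):print(n,uv,ray(cams.camera_model(n),uv,z))
E
```

```text
-0.207241967540298 [ 0.67437098 -0.15785935] [[-1.1, 1.8], [-2.9, -0.6], [1.6, -0.2], [3.3, 0.3], [-0.9, -1.4]]
-0.21304710748184422 [ 0.67286012 -0.15795321] [[-1.4, 0.7], [-2.5, 2.3], [-1.9, -0.6], [0.3, -1.4], [2.2, -0.3], [2.4, -0.5], [0.8, -0.3]]
-0.20952401621603509 [ 0.67351149 -0.15791474] [[-0.1, 2.0], [-2.1, -0.4], [2.5, -0.3], [4.1, 0.3], [0.0, -1.4], [-1.9, 0.4], [-3.4, 2.1], [-2.7, -0.4], [-0.1, -1.3], [1.7, -0.2], [1.7, -0.3], [0.2, -0.5]]
scene (285, 102) [0.50298371 0.07584643 0.24      ]
scene (357, 131) [0.6799068  0.18149333 0.24      ]
scene (345, 250) [0.68350536 0.19050752 0.        ]
scene (95, 222) [ 0.59172086 -0.33898007  0.        ]
side (381, 283) [ 0.5985583  -0.33242185  0.        ]
```

```bash
cat > rot.py <<'E'
from h import *
from scipy.spatial.transform import Rotation as Ro
def tgt(d,lean=.61):   # tool z leans towards push direction d, y across
    d=np.array([d[0],d[1],0])/np.hypot(*d); z=d*np.sin(lean)-np.array([0,0,np.cos(lean)])
    y=np.array([-d[1],d[0],0]); return Ro.from_matrix(np.c_[np.cross(y,z),y,z])
def step(d,p):
    s=ctrl.read_state(); r=(tgt(d)*Ro.from_quat(s["ee_rot"]).inv()).as_rotvec()
    print("t",s["time_s"],"shift cm",np.round((np.array(p)-s["position"])*100,2),"turn",np.round(r,3))
E
python3 - <<'E'
from rot import *
step((.294,-.956),(.470,.160,.29))
m=cams.camera_model("scene");print(ray(m,(424,235),0),ray(m,(423,192),.065))
E
```

```text
t 0.1 shift cm [-5.44 15.99  8.08] turn [-0.605 -0.093  0.29 ]
[0.63218947 0.36201329 0.        ] [0.56737902 0.37052019 0.065     ]
```

Emit:
drive_tool --plan '[[[0,0,4],[0,0,0]],[[0,0,8],[0,0,0]],[[0,0,8],[0,0,0]]]' --fingers 4.0 --force 20

```text
time_s: 0.35
position: [0.5265, -0.0002, 0.2968]
ee_rot: [0.707, 0.707, 0.003, 0.004]
contact_force: [0.1, -1.0, 1.1]
opening: 0.602
grip_force: 0.0
```

Emit:
drive_tool --plan '[[[-1.5,4,0],[0,0,0]],[[-3,8,0],[0,0,0]],[[-4.5,12,0],[-0.12,-0.02,0.06]],[[-6,16,0],[-0.24,-0.04,0.12]],[[-6,18,0],[-0.36,-0.055,0.175]]]'

```text
time_s: 0.77
position: [0.4636, 0.1822, 0.2923]
ee_rot: [0.636, 0.753, -0.098, 0.138]
contact_force: [0.8, -1.1, 0.7]
opening: 0.466
grip_force: 0.0
```

Emit:
drive_tool --plan '[[[0,0,-3],[-0.12,-0.02,0.06]],[[0,0,-6],[-0.24,-0.04,0.115]],[[0,0,-9],[-0.24,-0.04,0.115]],[[0,0,-12],[-0.24,-0.04,0.115]],[[0,0,-12],[-0.24,-0.04,0.115]]]'

```text
time_s: 1.18
position: [0.4603, 0.179, 0.1619]
ee_rot: [0.572, 0.769, -0.174, 0.228]
contact_force: [-0.5, -0.5, -1.1]
opening: 0.471
grip_force: 0.0
```

```bash
python3 - <<'E'
from rot import *
step((.294,-.956),(.470,.160,.014))
i=cams.read_camera("side");cv2.imwrite("pics/side1.png",i);print(ctrl.read_state()["qpos"])
E
```

```text
t 1.1833 shift cm [  0.97  -1.9  -14.79] turn [-0.025 -0.015  0.009]
[ 0.59176729  0.15238963  0.00979648  1.62293203 -0.55174996  1.92872545]
```

View pics/side1.png

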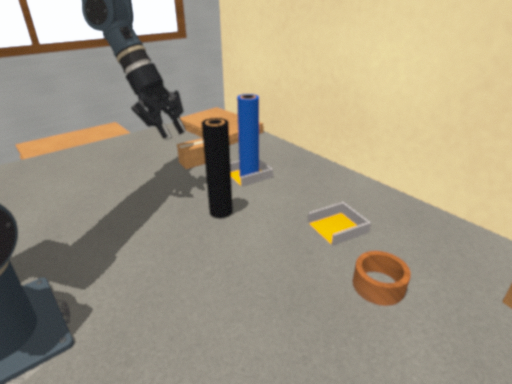

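The arm has come down behind the roll (+y side) with the fingers at about (170,130), leaning the right way. The roll and the other things haven't moved. I'll descend and then close in.

Emit:
drive_tool --plan '[[[0.3,-0.5,-4],[0,0,0]],[[0.6,-1,-8],[-0.025,-0.015,0.01]],[[0.9,-1.5,-12],[-0.025,-0.015,0.01]],[[1,-1.9,-14.5],[-0.025,-0.015,0.01]],[[1,-1.9,-14.5],[-0.025,-0.015,0.01]]]'

```text
time_s: 1.65
position: [0.4727, 0.1585, 0.022]
ee_rot: [0.569, 0.766, -0.175, 0.243]
contact_force: [-1.5, -0.4, -1.2]
opening: 0.468
grip_force: 0.0
```

```bash
python3 - <<'E'
from rot import *
step((.294,-.956),(.483,.117,.014))
E
```

```text
t 1.65 shift cm [ 1.03 -4.15 -0.8 ] turn [-0.004  0.007  0.002]
```

Emit:
drive_tool --plan '[[[0.3,-1,-0.3],[0,0,0]],[[0.6,-2,-0.5],[0,0,0]],[[0.9,-3,-0.6],[0,0,0]],[[1.1,-3.8,-0.6],[0,0,0]],[[1.1,-3.8,-0.6],[0,0,0]]]'

```text
time_s: 2.07
position: [0.4875, 0.1217, 0.0215]
ee_rot: [0.57, 0.765, -0.171, 0.246]
contact_force: [-0.0, -0.0, 0.1]
opening: 0.468
grip_force: 0.0
```

Emit:
drive_tool --plan '[[[0.12,-0.4,0],[0,0,0]],[[0.24,-0.8,0],[0,0,0]],[[0.36,-1.2,0],[0,0,0]],[[0.48,-1.6,0],[0,0,0]],[[0.6,-2.0,0],[0,0,0]]]'

```text
time_s: 2.48
position: [0.492, 0.1027, 0.0193]
ee_rot: [0.569, 0.766, -0.172, 0.245]
contact_force: [-0.2, 0.7, 0.1]
opening: 0.466
grip_force: 0.0
```

```bash
python3 - <<'E'
from rot import *
s=ctrl.read_state();print(s["contact_force"])
a=[cams.read_camera(n) for n in("scene","side")];step((.294,-.956),(.552,-.105,.014))
cv2.imwrite("pics/two.png",cv2.resize(np.hstack([a[0][90:260,200:400],a[1][90:260,120:320]]),(800,340)))
E
```

```text
[-0.17101284  0.7010564   0.14599034]
t 2.5833 shift cm [  6.01 -20.74  -0.52] turn [-0.007  0.014  0.001]
```

View pics/two.png

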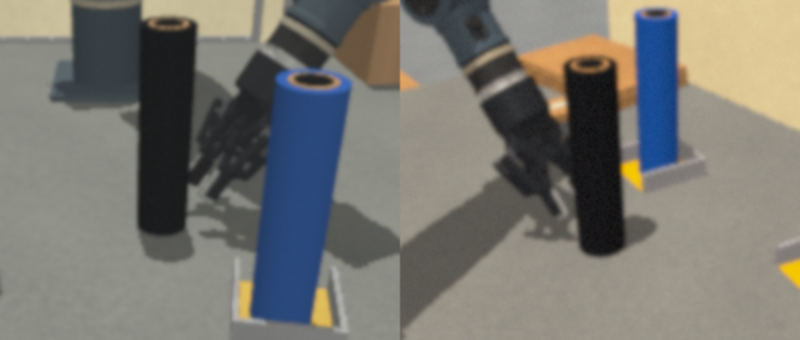

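Both crops show the fingertips right at the roll, on its +y side: about (205,185) in the left one and (560,205) in the right. They sit a little high, so I'll drop about 8 mm and then start pushing gently.

Emit:
drive_tool --plan '[[[-0.2,0.3,-0.4],[0,0,0]],[[-0.2,0.3,-0.8],[0,0,0]],[[-0.15,0,-0.9],[0,0,0]],[[-0.05,-0.3,-0.9],[0,0,0]],[[0.05,-0.6,-0.9],[0,0,0]]]'

```text
time_s: 3.0
position: [0.4923, 0.0967, 0.0099]
ee_rot: [0.569, 0.766, -0.172, 0.245]
contact_force: [0.0, 0.2, 0.2]
opening: 0.469
grip_force: 0.0
```

Emit:
drive_tool --plan '[[[0.12,-0.4,0],[0,0,0]],[[0.27,-0.9,0],[0,0,0]],[[0.42,-1.4,0],[0,0,0]],[[0.57,-1.9,0],[0,0,0]],[[0.72,-2.4,0],[0,0,0]]]'

```text
time_s: 3.42
position: [0.4999, 0.073, 0.0103]
ee_rot: [0.569, 0.766, -0.171, 0.245]
contact_force: [-0.7, 2.6, -0.3]
opening: 0.467
grip_force: 1.6
```

```bash
python3 - <<'E'
from roll import *
from rot import step
a={n:cams.read_camera(n) for n in("scene","side")}
print(axis({"scene":(a["scene"],(235,115,285,215)),"side":(a["side"],(208,150,245,232))}));step((.294,-.956),(.552,-.105,.011))
cv2.imwrite("pics/two2.png",cv2.resize(np.hstack([a["scene"][90:260,200:400],a["side"][90:260,120:320]]),(800,340)))
E
```

```text
scene [[115.0, 262.0, 284.0], [130.0, 262.0, 284.0], [145.0, 263.0, 284.0], [160.0, 263.0, 284.0], [175.0, 263.0, 284.0], [190.0, 263.0, 284.0], [205.0, 264.0, 284.0]] [207. 268. 281.]
scene near foot edge+30mm [0.49491693 0.05893845]
side [[150.0, 212.0, 235.0], [161.0, 212.0, 235.0], [172.0, 208.0, 235.0], [183.0, 213.0, 235.0], [194.0, 215.0, 236.0], [205.0, 216.0, 237.0], [216.0, 218.0, 235.0]] [217. 219. 233.]
side near foot edge+30mm [0.51149389 0.07052457]
[0.50316544 0.05807745]
t 3.5167 shift cm [  5.2  -17.71   0.04] turn [-0.006  0.015  0.001]
```

View pics/two2.png

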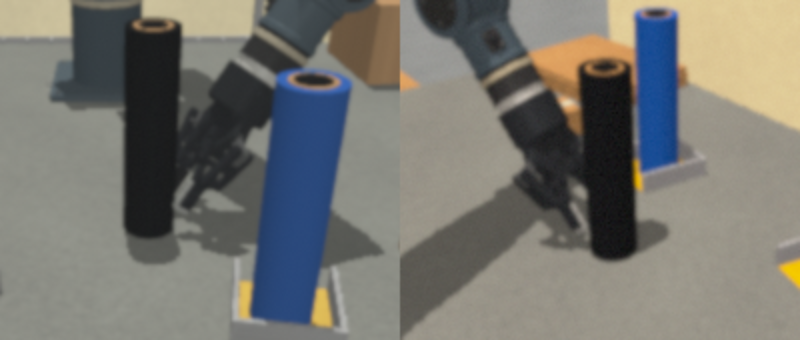

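The roll is upright and sliding with the fingers, with its foot at about (275,207) in the scene view. The force is 2.7 N. I'll keep pushing.

Emit:
drive_tool --plan '[[[0.18,-0.6,0],[0,0,0]],[[0.4,-1.3,0],[0,0,0]],[[0.62,-2.05,0],[0,0,0]],[[0.85,-2.8,0],[0,0,0]],[[1.1,-3.6,0],[0,0,0]]]'

```text
time_s: 3.93
position: [0.5108, 0.0363, 0.0102]
ee_rot: [0.569, 0.766, -0.172, 0.245]
contact_force: [-0.2, 3.0, 1.0]
opening: 0.466
grip_force: 1.7
```

Emit:
drive_tool --plan '[[[0.24,-0.8,0],[0,0,0]],[[0.48,-1.6,0],[0,0,0]],[[0.72,-2.4,0],[0,0,0]],[[0.96,-3.2,0],[0,0,0]],[[1.2,-4.0,0],[0,0,0]]]'

```text
time_s: 4.35
position: [0.5227, -0.004, 0.0102]
ee_rot: [0.569, 0.766, -0.172, 0.245]
contact_force: [-1.7, 3.3, -0.5]
opening: 0.463
grip_force: 1.7
```

Emit:
drive_tool --plan '[[[0.24,-0.8,0],[0,0,0]],[[0.48,-1.6,0],[0,0,0]],[[0.72,-2.4,0],[0,0,0]],[[0.96,-3.2,0],[0,0,0]],[[1.2,-4.0,0],[0,0,0]]]'

```text
time_s: 4.77
position: [0.5348, -0.0439, 0.0103]
ee_rot: [0.569, 0.766, -0.172, 0.245]
contact_force: [-1.0, 2.8, 0.3]
opening: 0.468
grip_force: 1.7
```

```bash
python3 - <<'E'
from roll import *
from rot import step
a={n:cams.read_camera(n) for n in("scene","side")}
for n in a: cv2.imwrite(f"pics/{n}3.png",a[n])
step((.294,-.956),(.552,-.105,.011))
cv2.imwrite("pics/two3.png",cv2.resize(np.hstack([a["scene"][90:260,130:330],a["side"][90:260,160:360]]),(800,340)))
E
```

```text
t 4.8667 shift cm [ 1.7  -6.    0.02] turn [-0.005  0.015  0.002]
```

View pics/two3.png

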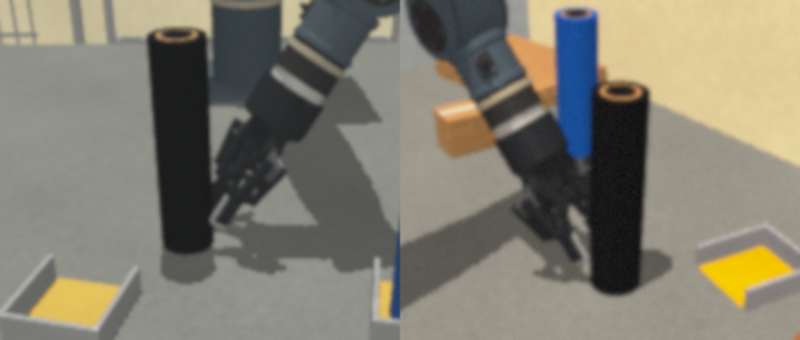

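The roll is upright and still cradled. In the scene view its foot is at about (224,214), and in the side view at about (268,235).

```bash
python3 - <<'E'
from roll import *
print(axis({"scene":(cv2.imread("pics/scene3.png"),(200,115,237,222)),"side":(cv2.imread("pics/side3.png"),(253,140,287,240))}))
E
```

```text
scene [[115.0, 205.0, 231.0], [131.0, 206.0, 233.0], [147.0, 208.0, 233.0], [163.0, 209.0, 233.0], [179.0, 210.0, 234.0], [195.0, 211.0, 235.0], [211.0, 213.0, 234.0]] [215. 217. 229.]
scene near foot edge+30mm [ 0.53068796 -0.0596318 ]
side [[141.0, 257.0, 283.0], [156.0, 257.0, 282.0], [171.0, 254.0, 281.0], [186.0, 253.0, 280.0], [201.0, 254.0, 279.0], [216.0, 256.0, 279.0], [231.0, 257.0, 278.0]] [234. 260. 275.]
side near foot edge+30mm [ 0.54681623 -0.04810129]
[ 0.53779665 -0.05877902]
```

Emit:
drive_tool --plan '[[[0.22,-0.8,0],[0,0,0]],[[0.44,-1.6,0],[0,0,0]],[[0.68,-2.4,0],[0,0,0]],[[0.9,-3.2,0],[0,0,0]],[[1.15,-4.0,0],[0,0,0]]]'

```text
time_s: 5.28
position: [0.5462, -0.0836, 0.0101]
ee_rot: [0.569, 0.766, -0.172, 0.245]
contact_force: [-1.2, 4.2, -0.8]
opening: 0.467
grip_force: 2.5
```

Emit:
drive_tool --plan '[[[0.22,-0.8,0],[0,0,0]],[[0.45,-1.6,0],[0,0,0]],[[0.68,-2.4,0],[0,0,0]],[[0.9,-3.1,0],[0,0,0]],[[1.0,-3.5,0],[0,0,0]]]'

```text
time_s: 5.7
position: [0.5563, -0.1192, 0.0104]
ee_rot: [0.569, 0.766, -0.172, 0.245]
contact_force: [-0.6, 2.9, -0.4]
opening: 0.469
grip_force: 2.3
```

Emit:
drive_tool --plan '[[[-0.1,0.5,0],[0,0,0]],[[-0.4,1.5,0],[0,0,0]],[[-1,3.5,0.3],[0,0,0]],[[-1.8,6,0.6],[0,0,0]],[[-3,8,1],[0,0,0]]]'

```text
time_s: 6.12
position: [0.5262, -0.0366, 0.0208]
ee_rot: [0.569, 0.766, -0.172, 0.245]
contact_force: [-0.1, 1.3, 0.5]
opening: 0.473
grip_force: 0.0
```

```bash
python3 - <<'E'
from roll import *
from rot import step
a={n:cams.read_camera(n) for n in("scene","side")}
for n in a: cv2.imwrite(f"pics/{n}4.png",a[n])
print(axis({"scene":(a["scene"],(150,120,210,228)),"side":(a["side"],(275,150,330,258))}))
step((.978,-.208),(.48,-.117,.05)); print(ctrl.read_state()["qpos"])
E
```

```text
scene [[120.0, 165.0, 193.0], [136.0, 168.0, 194.0], [152.0, 170.0, 196.0], [168.0, 172.0, 197.0], [184.0, 174.0, 198.0], [200.0, 176.0, 200.0], [216.0, 178.0, 201.0]] [220. 181. 195.]
scene near foot edge+30mm [ 0.55242221 -0.13705991]
side [[150.0, 288.0, 315.0], [166.0, 288.0, 314.0], [182.0, 287.0, 312.0], [198.0, 286.0, 311.0], [214.0, 285.0, 310.0], [230.0, 285.0, 308.0], [246.0, 288.0, 305.0]] [247. 290. 303.]
side near foot edge+30mm [ 0.56788723 -0.12676003]
[ 0.55845072 -0.13555649]
t 6.2167 shift cm [-4.58 -8.19  2.92] turn [-0.013  0.009  1.059]
[ 0.16866339  0.02163121 -0.43603211  1.00582939 -0.59943197  1.40832663]
```

The roll is on the pocket axis: about 117 mm short of the centre and 2 mm off laterally. Next I'll turn the tool and go in behind it.

Emit:
drive_tool --plan '[[[-2,0,1],[0,0,0.12]],[[-4,-0.5,2],[0,0,0.24]],[[-5,-1,3],[0,0,0.36]],[[-6,-2,3],[0,0,0.48]],[[-6,-3,3],[0,0,0.6]]]'

```text
time_s: 6.63
position: [0.4653, -0.0663, 0.05]
ee_rot: [0.319, 0.899, -0.093, 0.284]
contact_force: [-0.5, -1.0, -0.4]
opening: 0.471
grip_force: 0.0
```

Emit:
drive_tool --plan '[[[0,-1,0],[0,0,0.12]],[[0,-2,0],[0,0,0.24]],[[0,-3,0],[0,0,0.36]],[[0,-4,0],[0,0,0.46]],[[0,-5,0],[0,0,0.46]]]'

```text
time_s: 7.05
position: [0.4655, -0.1197, 0.0509]
ee_rot: [0.11, 0.948, -0.028, 0.298]
contact_force: [-0.2, -0.9, 0.7]
opening: 0.467
grip_force: 0.0
```

```bash
python3 - <<'E'
from rot import *
step((.978,-.208),(.510,-.1255,.011)); print(ctrl.read_state()["qpos"])
E
```

```text
t 7.05 shift cm [ 4.45 -0.58 -3.99] turn [-0.013  0.002  0.018]
[-0.5144547  -0.8131483  -0.99626051  0.80106112  0.17306394 -0.2303349 ]
```

Emit:
drive_tool --plan '[[[0.7,0.1,-1.5],[-0.01,0,0.02]],[[1.4,0,-3],[-0.01,0,0.02]],[[2.2,-0.1,-4],[-0.01,0,0.02]],[[3.2,-0.2,-4],[-0.01,0,0.02]],[[4.2,-0.4,-4],[-0.01,0,0.02]]]'

```text
time_s: 7.47
position: [0.5071, -0.1209, 0.0082]
ee_rot: [0.1, 0.949, -0.028, 0.297]
contact_force: [0.4, 0.0, 0.7]
opening: 0.468
grip_force: 0.0
```

Emit:
drive_tool --plan '[[[0.5,-0.1,0],[0,0,0]],[[1,-0.2,0],[0,0,0]],[[1.5,-0.3,0],[0,0,0]],[[2.0,-0.4,0],[0,0,0]],[[2.5,-0.5,0],[0,0,0]]]'

```text
time_s: 7.88
position: [0.5335, -0.1261, 0.0104]
ee_rot: [0.099, 0.949, -0.028, 0.298]
contact_force: [-0.1, -1.3, -0.2]
opening: 0.465
grip_force: 0.0
```

```bash
python3 - <<'E'
from rot import *
s=ctrl.read_state();print(s["contact_force"],s["grip_force"])
a={n:cams.read_camera(n) for n in("scene","side")}
step((.978,-.208),(.6588,-.1546,.011))
cv2.imwrite("pics/two5.png",cv2.resize(np.hstack([a["scene"][100:270,100:300],a["side"][100:270,210:410]]),(800,340)))
E
```

```text
[-0.09515203 -1.31661347 -0.24137357] 0.0
t 7.9833 shift cm [12.49 -2.84  0.02] turn [-0.005  0.    -0.003]
```

View pics/two5.png

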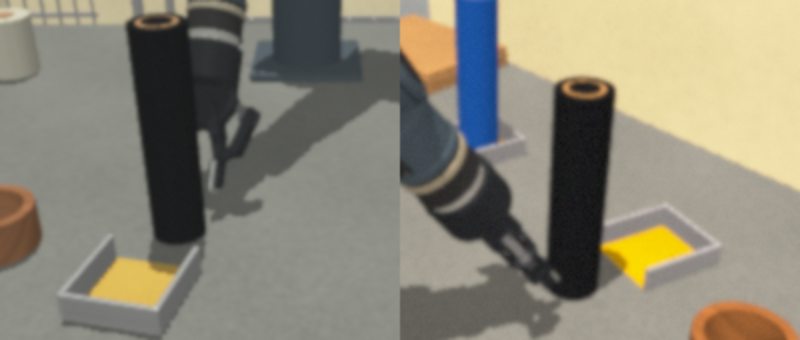

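The fingers are low behind the roll, touching or nearly so, and lined up with the mouth. The roll is upright. Now I push along the pocket axis.

Emit:
drive_tool --plan '[[[0.4,-0.1,0],[0,0,0]],[[0.8,-0.2,0],[0,0,0]],[[1.2,-0.3,0],[0,0,0]],[[1.7,-0.4,0],[0,0,0]],[[2.3,-0.5,0],[0,0,0]]]'

```text
time_s: 8.4
position: [0.5557, -0.1311, 0.0095]
ee_rot: [0.1, 0.949, -0.028, 0.297]
contact_force: [-4.3, -0.9, 1.7]
opening: 0.469
grip_force: 2.2
```

Emit:
drive_tool --plan '[[[0.7,-0.15,0],[0,0,0]],[[1.4,-0.3,0],[0,0,0]],[[2.1,-0.45,0],[0,0,0]],[[2.8,-0.6,0],[0,0,0]],[[3.5,-0.8,0],[0,0,0]]]'

```text
time_s: 8.82
position: [0.5916, -0.1387, 0.0096]
ee_rot: [0.099, 0.949, -0.028, 0.298]
contact_force: [-3.4, 0.8, -0.0]
opening: 0.469
grip_force: 1.9
```

```bash
cat > where.py <<'E'
from roll import *
from rot import step
import sys
def go(k,b1,b2):
    a={n:cams.read_camera(n) for n in("scene","side")}
    for n in a: cv2.imwrite(f"pics/{n}{k}.png",a[n])
    p=axis({"scene":(a["scene"],b1),"side":(a["side"],b2)}); r=p-[.6735,-.158]
    print("local",r@[.978,-.208],r@[.208,.978]); step((.978,-.208),(.6588,-.1546,.011))
E
python3 - <<'E'
from where import *
go(6,(140,120,202,245),(285,150,345,258))
E
```

```text
scene [[122.0, 154.0, 185.0], [140.0, 157.0, 188.0], [158.0, 160.0, 200.0], [176.0, 162.0, 201.0], [194.0, 165.0, 201.0], [212.0, 168.0, 194.0], [230.0, 171.0, 189.0]] [231. 172. 189.]
scene near foot edge+30mm [ 0.59461059 -0.1433342 ]
side [[150.0, 309.0, 335.0], [165.0, 308.0, 333.0], [180.0, 307.0, 331.0], [195.0, 285.0, 329.0], [210.0, 285.0, 327.0], [225.0, 304.0, 325.0], [240.0, 307.0, 320.0]] [240. 307. 320.]
side near foot edge+30mm [ 0.6057662  -0.12640847]
local -0.08944930385016776 -0.006331620463787603
t 8.9167 shift cm [ 6.6  -1.53  0.01] turn [-0.006  0.001 -0.003]
```

```bash
python3 - <<'E'
from h import *
A=[];b=[]
for n,uv in(("scene",(181,214)),("side",(314.7,225))):
    m=cams.camera_model(n);c=-np.array(m["R"]).T@m["t"];d=(ray(m,uv,.02)-c)[:2];k=np.array([-d[1],d[0]])/np.hypot(*d);A.append(k);b.append(k@c[:2])
p=np.linalg.solve(A,b);r=p-[.6735,-.158];print(p,r@[.978,-.208],r@[.208,.978])
E
```

```text
[ 0.61395153 -0.13964486] -0.062056272475505166 0.005565249705221746
```

Emit:
drive_tool --plan '[[[0.6,-0.14,0],[0,0,0]],[[1.2,-0.28,0],[0,0,0]],[[1.8,-0.4,0],[0,0,0]],[[2.4,-0.55,0],[0,0,0]],[[3.0,-0.7,0],[0,0,0]]]'

```text
time_s: 9.33
position: [0.6213, -0.146, 0.0097]
ee_rot: [0.099, 0.949, -0.028, 0.298]
contact_force: [-2.1, -0.4, -0.9]
opening: 0.469
grip_force: 2.2
```

```bash
python3 - <<'E'
from where import *
a={n:cams.read_camera(n) for n in("scene","side")}
step((.978,-.208),(.6588,-.1546,.011))
cv2.imwrite("pics/two7.png",cv2.resize(np.hstack([a["scene"][110:280,100:300],a["side"][110:280,230:430]]),(800,340)))
E
```

```text
t 9.4333 shift cm [ 3.62 -0.82  0.  ] turn [-0.005  0.001 -0.003]
```

View pics/two7.png

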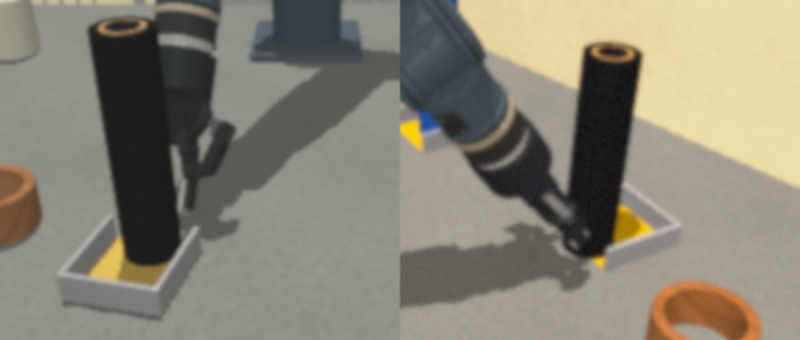

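The roll is inside the mouth and upright, with its foot at about (150,258) in the left crop, a few mm left of centre. The fingers clear the walls. One more gentle push of about 35 mm remains.

Emit:
drive_tool --plan '[[[0.6,-0.16,0],[0,0,0]],[[1.2,-0.32,0],[0,0,0]],[[1.8,-0.48,0],[0,0,0]],[[2.4,-0.62,0],[0,0,0]],[[2.8,-0.7,0],[0,0,0]]]'

```text
time_s: 9.85
position: [0.6498, -0.1533, 0.0102]
ee_rot: [0.099, 0.949, -0.028, 0.298]
contact_force: [-2.6, -0.0, -0.0]
opening: 0.467
grip_force: 2.2
```

Emit:
drive_tool --plan '[[[0.3,-0.07,0],[0,0,0]],[[0.6,-0.13,0],[0,0,0]],[[0.6,-0.13,0],[0,0,0]]]'

```text
time_s: 10.1
position: [0.6557, -0.1545, 0.0103]
ee_rot: [0.099, 0.949, -0.028, 0.298]
contact_force: [-0.8, -0.6, -2.3]
opening: 0.469
grip_force: 1.2
```

Emit:
drive_tool --plan '[[[-0.5,0.1,0],[0,0,0]],[[-2,0.4,0],[0,0,0]],[[-5,1.05,0],[0,0,0]],[[-8.5,1.8,0.5],[0,0,0]],[[-11,2.3,2],[0,0,0]]]'

```text
time_s: 10.52
position: [0.5412, -0.1296, 0.0265]
ee_rot: [0.1, 0.95, -0.027, 0.295]
contact_force: [-0.9, 0.0, -0.6]
opening: 0.471
grip_force: 0.0
```

```bash
python3 - <<'E'
from where import *
go(8,(115,125,185,250),(305,140,365,258))
a={n:cv2.imread(f"pics/{n}8.png") for n in("scene","side")}
cv2.imwrite("pics/two8.png",cv2.resize(np.hstack([a["scene"][110:280,100:300],a["side"][110:280,230:430]]),(800,340)))
E
```

```text
scene [[129.0, 145.0, 167.0], [152.0, 138.0, 172.0], [171.0, 141.0, 173.0], [190.0, 145.0, 175.0], [209.0, 148.0, 178.0], [228.0, 151.0, 180.0], [247.0, 155.0, 178.0]] [249. 162. 177.]
scene near foot edge+30mm [ 0.65627309 -0.16409525]
side [[140.0, 335.0, 360.0], [155.0, 333.0, 358.0], [170.0, 331.0, 355.0], [185.0, 330.0, 353.0], [200.0, 328.0, 351.0], [215.0, 326.0, 348.0]] [229. 327. 340.]
side near foot edge+30mm [ 0.68963986 -0.14288379]
local -0.008847078730381918 -0.005442028237701949
t 10.6167 shift cm [11.4  -2.32 -2.29] turn [-0.003  0.006 -0.002]
```

View pics/two8.png

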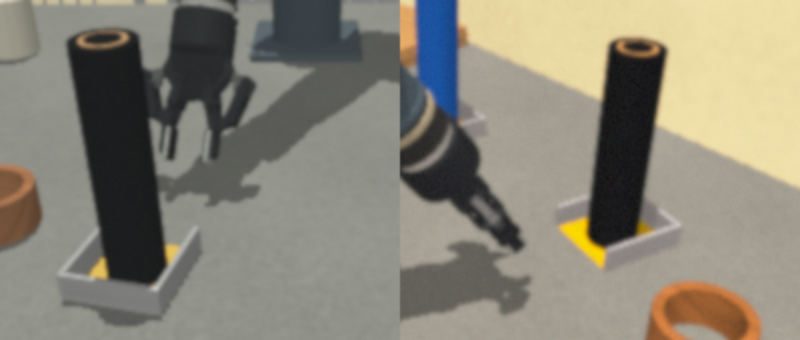

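The roll stands upright inside the pocket, with yellow floor visible in front of its foot in the side view. Local x is about -3 to -9 mm and y is within a few mm of centre. The hand is clear of everything.

```bash
python3 -c "
from cell import order
print(order.finish_job())"
```

```text
the job is handed in; nothing more can be done
None
```

The black roll is standing upright in the empty pocket, about 3–9 mm short of the centre by my measurement, with the hand clear of everything; the job is handed in, but no verdict came back.

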